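# Free a filter slider from a microscope slide stage and lay it on its rest

### The job

Swing the red-knobbed lever on the black stage to its open stop, then push the orange slider along its channel until its end overhangs the stage's front edge, far enough to grip but not tipping off. Grip the overhanging end and set the slider down gently, flat and face up, centred on the blue ribs of the rest between their raised ends, and let go. Never let it fall to the bench, and leave the lever open and the flask, bottle and dish alone.

Things in the scene. Friction and masses are not known exactly. Their poses are not given: they have to be found in the camera images.
- stage: Fixed slide stage: black top 200 (x) x 150 (y) mm, upper face 54 mm above the bench, on a narrower pedestal. Origin: centre of its underside, on the bench. A channel 55 mm wide, open at both ends, runs its full length along x, centred at y = 0, floor at z = 54 mm, between rails 20 mm wide and 6 mm high, level with the slider's top, so that it cannot be gripped there. Yaw within 0.35.
- stage_edge (a point): Middle of the channel's floor at the stage's front edge (stage x = -100, y = 0, z = 54 mm), the edge towards the robot, over which the slider is to be pushed. In front of it the space is free down to the bench. Axes as the stage's.
- cam_lever (a joint): Angle of the lever on an upright axis at stage x = 0, y = +42 mm. At 0 (locked stop) its nose points to stage -y into the slider's notch, its handle to stage +y. It grows anticlockwise from above, the handle turning towards stage -x, to the open stop at 1.45; the slider is free from 1.05 on. It starts at 0 to 0.2, stays where it is left and turns with 1 to 2 N at the knob.
- lever_knob (a point): Centre of the red upright knob (18 mm diameter, from 64 to 96 mm above the bench) at the end of the lever's handle, 60 mm from the lever's axis. The steel handle bar between them is 12 mm wide, from 64 to 71 mm above the bench; the boss on the axis is 20 mm in diameter.
- slider_mid (a point): Centre (half-way up) of the loose orange plate, 140 (x) x 52 (y) x 6 (z) mm, 0.05 to 0.12 kg, 57 mm above the bench at the start. x along its length, -x end towards the stage's front edge, z up (face up). A notch 12 mm deep in its +y side runs from x = -10 to +26 mm; the rest is full width. 1.5 mm of play each side in the channel. It tips off once its centre passes the edge.
- rest_seat (a point): Fixed rest: point midway between its rib tops, 45 mm above the bench. Two blue ribs 8 mm thick run along its y at x = -22 and +22 mm, with raised ends 8 mm high that leave 64 mm free (y = -32 to +32). White base 75 (x) x 100 (y) x 8 mm. The slider lies with its length along x, either way round, its centre then 48 mm above the bench. Yaw within 0.4.
- flask_mid (a point): Centre of the body of a clear culture flask with a green cap, 100 x 75 x 42 mm plus a 36 mm neck and cap, lying on the bench beyond the work. A bystander.
- oil_mid (a point): Centre of a small amber oil bottle, 42 mm diameter, 85 mm tall, standing on the bench. A bystander.
- dish_mid (a point): Centre of a covered round dish, 94 mm diameter, 15 mm tall, on the bench. A bystander.
There are look-alikes about, which are no part of the job. Of the things that look like the part that bears slider_mid, the smallest one is meant.

How it is judged:
By the outcome, as a careful person would: the job done as asked, in the order asked, and still so for the second after the job is handed in, with the robot touching nothing.
It also fails if it takes over 66 s, if anything falls off the work surface, if the arm or the gripper's body presses on something with over 40 N, if the wrist force passes 120 N, or if a joint passes its speed limit or range.

### The arm

A 7-joint arm with a two-finger parallel gripper is mounted at the origin on the work surface. World frame = base frame: x ahead of the robot, y to its left, z up, the work surface at z = 0. Lengths are in m, angles in degrees, forces in N, time in s.
With the tool pointing down it reaches from about 0.375 to 0.925 m from the base axis. Payload 3.1 kg.
Tool frame: the origin (TCP) lies between the finger pads; the fingertips stand 19 mm ahead of it and the grasp point (between the pads) is the TCP; z points along the fingers, y is the line along which they close (so a half turn about z gives the same grasp; the last joint's range is limited). The gripper opens to 85 mm and grips with 20 to 120 N. Pads are 22 mm wide; open, the fingers measure 114 mm over their backs; the gripper's body (76 mm by 85 mm) begins 54 mm behind the grasp point. The pads swing forward as they close: fully open they stand 13 mm farther back than shut.
Start: joints at [69.798, 21.939, 2.515, 91.553, -1.026, 66.532, -2.859], TCP at [0.164, -0.629, 0.25] pointing down, gripper open.
Joint ranges: [-149.38, 149.38], [-23.57, 123.04], [-84.95, 90], [0, 143.3], [-89.99, 269.99], [3.08, 112.72], [-163.45, 163.45]. Speed limits (degrees/s): [159.86, 159.86, 180, 180, 180, 180, 180].

### API

Orientations are given as a 3x3 rotation matrix whose columns are the frame's x, y, z axes.
In Python, from rig import r, viewer gives the robot as it stands. The module is installed in compiled form; this text tells all that it offers.
- The arm moves only by the tool carry_out, never from a script. Its arguments are lists of equal length, an entry for each row: "jaw": the opening, from -1 (shut) to 1 (fully open); "slide": the shift along the tool's x, y, z each as a share of 20 cm, from -1 to 1, a list of three; "delta_rot": the turn, a rotation vector about the tool's x, y, z each as a share of 30 degrees, from -1 to 1, a list of three. In form: {"jaw": [jaw, ...], "slide": [[tx, ty, tz], ...], "delta_rot": [[ax, ay, az], ...]}. A call has 1 to 8 rows; each row is the pose to reach, as a shift and turn from the pose commanded when the call began, along the tool's axes at that moment; what a row does not reach only later rows make up. A row lasts 1/8 s, in which the tool goes at most 62.5 mm and 10.7 degrees, less where a joint would pass 70% of its speed; a pose out of reach is approached as far as the arm can. A call with a number of a shift or a turn outside -1 to 1 is refused whole. A call with a gripper value outside its range is refused whole. The fingers move at their own pace and stop on an object; "force" is the grip in N (left out, the last holds). Time passes only in rows, so rows that repeat a pose let the fingers close. It gives the time, the measured TCP pose, the force, the opening and the grip force at its end, in the units of the state.
- r.state(): the state, without advancing time (a new reading comes with each control period).
- viewer.capture(name): name is "side" or "top"; returns the picture (400x640x3 uint8, red, green, blue); there is no depth.
- viewer.get_calibration(name): a dict with "intrinsics" (3x3 intrinsics, pixels), "k1" (the pictures are not rectified: a ray, as slopes to the right and down, at radius r is drawn at 1 + k1 r^2 times it, then the intrinsics apply), "pose" (4x4, takes a point from camera to world coordinates). Camera axes: x right, y down, z forward; pixel columns grow to the right and rows downward; lengths in m; the calibration is good to about 2 mm. A picture is of the moment at which its call begins. get_calibration takes no time and is no camera call.
- r.job_done(): hands the job in; it is judged then, once.
The state is a dict: "t": time; "qpos": joint angles; "dq": joint speeds; "tau": joint torques, N m; "tcp_pos": TCP position; "eef_rot": TCP orientation; "force": force on the tool from outside, world axes, zero at the start; "moment": the same for the moment, N m; "opening": finger opening in m; "gripper_force": force on a finger pad.
Only numpy, scipy, OpenCV 4.12 (cv2) and the standard library are available. Lean on these libraries where they do the work, as an engineer would, in place of code of your own. Each camera call takes 0.05 s, during which the arm holds its last target. There are 200 camera calls.

## Working session

There is one attempt and no reset: what is moved stays moved. The work goes in short steps, Python scripts to look and compute and a tool call to move; the robot and the scene stay as the last step left them, time stands still between calls to the robot, and variables do not carry over. Pictures are saved under pics/ and viewed, at most 10 in all, crops included, and the job is handed in when it is done.

Besides the shell and the picture viewer there is one more tool, called after "Emit:" as name(argument=value, ...) on one line, values as JSON. carry_out: Moves the arm, as the interface text tells. Its arguments: {"type":"object","properties":{"jaw":{"type":"array"},"slide":{"type":"array"},"delta_rot":{"type":"array"},"force":{"type":"number"}},"required":["jaw","slide","delta_rot"]}

```bash
mkdir -p pics
python3 - <<'E'
from rig import r,viewer
import cv2,numpy as np
for n in ("side","top"):
    im=viewer.capture(n); cv2.imwrite(f"pics/{n}0.png",im[:,:,::-1]); c=viewer.get_calibration(n); print(n,c["intrinsics"],c["k1"],np.round(c["pose"],4))
s=r.state(); print(s["t"],s["tcp_pos"],s["eef_rot"],s["opening"])
E
```

```text
side [[372.6792204    0.         317.93087915]
 [  0.         372.6792204  206.19168747]
 [  0.           0.           1.        ]] -0.05461967100725852 [[ 0.9117 -0.2915  0.2894  0.3074]
 [-0.4107 -0.6289  0.6602 -0.5816]
 [-0.0105 -0.7208 -0.6931  0.6947]
 [ 0.      0.      0.      1.    ]]
top [[480.36794744   0.         316.94483651]
 [  0.         480.36794744 203.66373958]
 [  0.           0.           1.        ]] -0.07844095222259434 [[ 0.0242 -0.9931  0.1144  0.424 ]
 [-0.9997 -0.0237  0.0058  0.0145]
 [-0.0031 -0.1145 -0.9934  1.3138]
 [ 0.      0.      0.      1.    ]]
0.1 [ 0.16362056 -0.62821475  0.24897202] [[ 9.67687380e-01  2.52151879e-01 -7.51902724e-04]
 [ 2.52152964e-01 -9.67684543e-01  2.34709405e-03]
 [-1.35780470e-04 -2.46084779e-03 -9.99996963e-01]] 0.08518136222091366
```

View pics/top0.png

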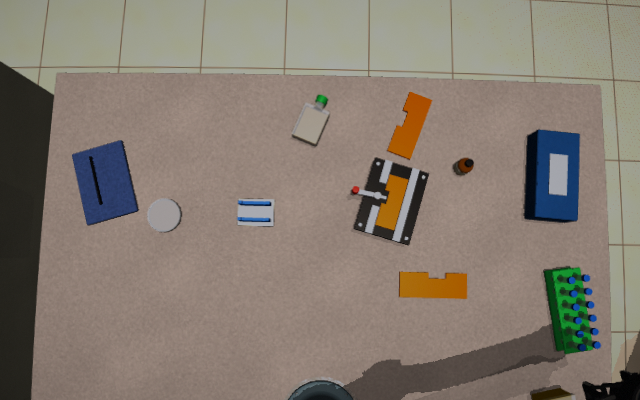

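View pics/side0.png

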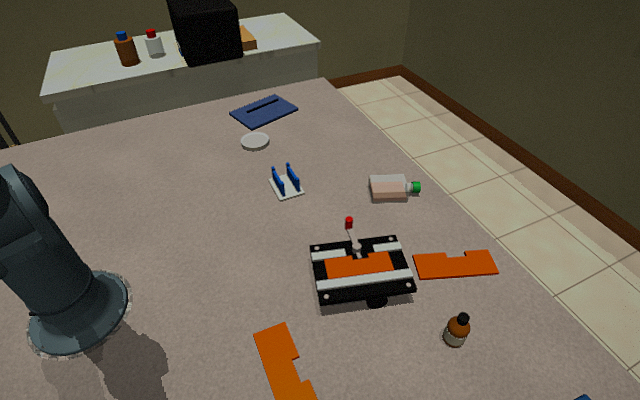

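The top view shows three orange plates: (409,125) on the bench behind, (392,203) in the stage channel, and (433,285) on the bench in front. The one at (392,203) is the smallest and sits in the channel with its notch at the lever, so it is the slider. The knob is at top (355,190) / side (349,222), and the rest at top (255,212) / side (286,183). Next I measure these and confirm with a crop.

```bash
cat > h.py <<'E'
import cv2,numpy as np
from rig import r,viewer
C={n:viewer.get_calibration(n) for n in("side","top")}
def rays(n,px):
    c=C[n]; u=cv2.undistortPoints(np.float64(px).reshape(-1,1,2),c["intrinsics"],np.array([c["k1"],0,0,0.]))[:,0]
    d=np.c_[u,np.ones(len(u))]@c["pose"][:3,:3].T
    return c["pose"][:3,3],d
def plane(n,px,z):
    o,d=rays(n,px); return o+d*((z-o[2])/d[:,2])[:,None]
def tri(pt,ps):
    o1,d1=rays("top",[pt]);o2,d2=rays("side",[ps]);d1=d1[0];d2=d2[0]
    t=np.linalg.lstsq(np.c_[d1,-d2],o2-o1,rcond=None)[0]
    a,b=o1+t[0]*d1,o2+t[1]*d2
    return (a+b)/2,np.linalg.norm(a-b)
def hsv(im): return cv2.cvtColor(im,cv2.COLOR_RGB2HSV)
R={"orange":((5,150,90),(22,255,255)),"blue":((100,120,50),(125,255,255)),"red":((0,150,80),(4,255,255)),"white":((0,0,130),(180,45,255))}
def blobs(im,col,box,amin=8):
    x0,y0,x1,y1=box; m=cv2.inRange(hsv(im),*map(np.array,R[col])); 
    if col=="red": m|=cv2.inRange(hsv(im),np.array((172,150,80)),np.array((180,255,255)))
    k=np.zeros_like(m);k[y0:y1,x0:x1]=m[y0:y1,x0:x1]
    cs=cv2.findContours(k,cv2.RETR_EXTERNAL,cv2.CHAIN_APPROX_NONE)[0]
    out=[]
    for c in cs:
        if cv2.contourArea(c)>=amin:
            f=np.zeros_like(m);cv2.drawContours(f,[c],-1,255,-1);f&=k;M=cv2.moments(f,True)
            out.append((M["m00"],(M["m10"]/M["m00"],M["m01"]/M["m00"]),cv2.minAreaRect(c),c))
    return sorted(out,key=lambda b:-b[0])
E
python3 - <<'E'
from h import *
np.set_printoptions(precision=4,suppress=True)
T=viewer.capture("top");S=viewer.capture("side")
boxes={"top":{"orange":(340,160,430,240),"blue":(230,190,280,235),"red":(340,180,365,200),"white":(345,150,435,250)},
"side":{"orange":(310,235,410,290),"blue":(265,158,310,200),"red":(338,210,360,232),"white":(305,230,420,305)}}
Z={"orange":.06,"blue":.045,"red":.096,"white":.06}
for n,im in(("top",T),("side",S)):
  for c,b in boxes[n].items():
    for a,ctr,rc,_ in blobs(im,c,b)[:4]:
      if a<15: continue
      print(n,c,a,np.round(ctr,1),"ctr",plane(n,[ctr],Z[c])[0],"rect\n",np.c_[cv2.boxPoints(rc),plane(n,cv2.boxPoints(rc),Z[c])[:,:2]])
a=cv2.resize(T[145:255,225:445],None,fx=3.5,fy=3.5,interpolation=cv2.INTER_CUBIC)[:,:,::-1]
cv2.imwrite("pics/crop1.png",a)
b=cv2.resize(S[150:320,255:425],None,fx=3.5,fy=3.5,interpolation=cv2.INTER_CUBIC)[:,:,::-1]
cv2.imwrite("pics/crop2.png",b)
E
```

```text
top orange 999.0 [391.9 202.1] ctr [ 0.5773 -0.1752  0.06  ] rect
 [[374.4906 224.283    0.5177  -0.13  ]
 [388.9811 173.566    0.6532  -0.1671]
 [408.3962 179.1132   0.6396  -0.2188]
 [393.9057 229.8302   0.5043  -0.181 ]]
top blue 134.0 [254.  202.8] ctr [0.5685 0.1898 0.045 ] rect
 [[238.     201.       0.5722   0.2327]
 [270.     201.       0.5742   0.1472]
 [270.     205.       0.5635   0.1468]
 [238.     205.       0.5615   0.2322]]
top blue 117.0 [253.8 219.2] ctr [0.5246 0.1886 0.045 ] rect
 [[237.8626 220.4345   0.5202   0.2308]
 [238.008  216.8003   0.5299   0.2309]
 [269.0782 218.0431   0.5287   0.148 ]
 [268.9329 221.6773   0.519    0.148 ]]
top red 38.0 [355.2 189.1] ctr [ 0.6042 -0.0754  0.096 ] rect
 [[352.     186.       0.6119  -0.0671]
 [358.     186.       0.6123  -0.0824]
 [358.     192.       0.5968  -0.0827]
 [352.     192.       0.5964  -0.0673]]
top white 573.0 [405.8 203. ] ctr [ 0.5756 -0.2121  0.06  ] rect
 [[391.8427 239.3302   0.4793  -0.1758]
 [413.2845 160.2636   0.6908  -0.2318]
 [421.068  162.3744   0.6856  -0.2527]
 [399.6262 241.441    0.4743  -0.19
[... 1977 characters left out ...]
 304.       0.4568  -0.2246]]
side white 785.0 [318.2 253.1] ctr [ 0.5125 -0.1114  0.06  ] rect
 [[305.     230.       0.5128  -0.0367]
 [349.     230.       0.6048  -0.0792]
 [349.     304.       0.5148  -0.2512]
 [305.     304.       0.4374  -0.2157]]
side white 245.0 [328.2 254. ] ctr [ 0.5311 -0.1228  0.06  ] rect
 [[310.8    252.4      0.4987  -0.1029]
 [344.4    248.2      0.5705  -0.123 ]
 [345.3077 255.4616   0.563   -0.1419]
 [311.7077 259.6616   0.4925  -0.122 ]]
side white 15.0 [358.5 254.9] ctr [ 0.5897 -0.1525  0.06  ] rect
 [[357.     253.       0.5892  -0.1465]
 [360.     253.       0.5951  -0.1493]
 [360.     257.       0.5898  -0.1589]
 [357.     257.       0.5839  -0.1562]]
```

View pics/crop1.png

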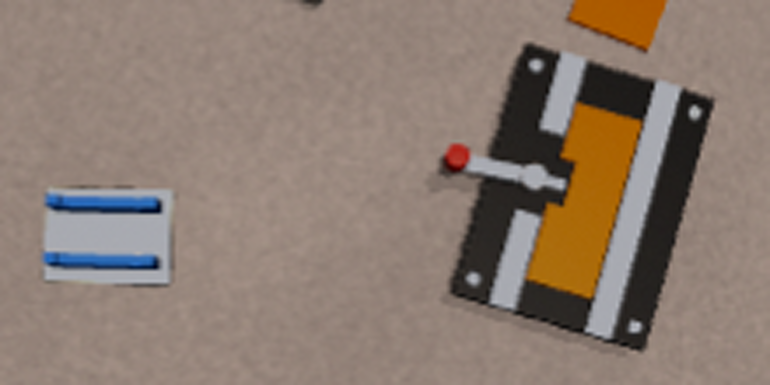

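View pics/crop2.png

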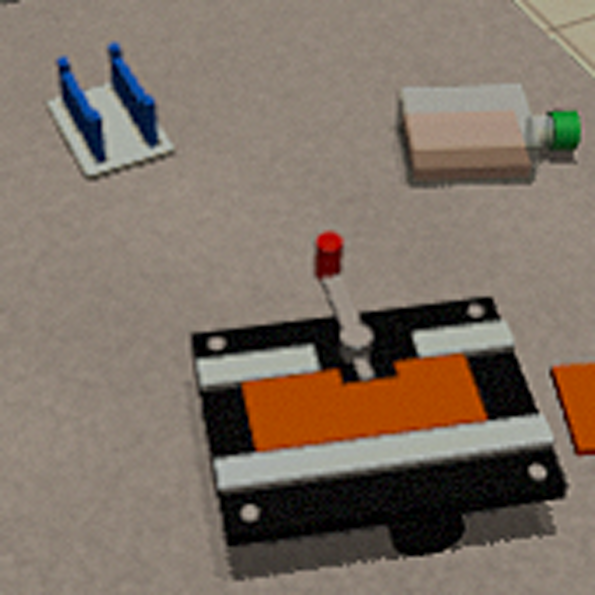

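Crop 1 confirms the slider: orange plate in the channel at top (392,203), with the lever nose in its notch. The knob is at (355,189). The two blue ribs of the rest are at (254,203) and (254,219), and their base is squared to the world axes. Crop 2 shows the same in the side view. Now the stage frame, the rest and the heights.

```bash
cat >> h.py <<'E'
np.set_printoptions(precision=4,suppress=True)
def go(p,yaw=None,n=0):
    """shares for a move of the TCP to p with tool y pointing along world angle yaw (deg), tool down"""
    from scipy.spatial.transform import Rotation as Ro
    s=r.state();A=np.array(s["eef_rot"]);t=np.array(s["tcp_pos"])
    sl=A.T@(np.array(p)-t)/.2
    if yaw is None: rv=np.zeros(3)
    else:
        a=np.radians(yaw);y=np.array([np.cos(a),np.sin(a),0]);z=np.array([0,0,-1.]);x=np.cross(y,z)
        rv=Ro.from_matrix(A.T@np.c_[x,y,z]).as_rotvec(degrees=True)/30
    print("t %.2f tcp"%s["t"],t,"yaw_y %.1f"%np.degrees(np.arctan2(A[1,1],A[0,1])),"slide",sl.round(3),"rot",rv.round(3))
E
python3 - <<'E'
from h import *
T=viewer.capture("top");S=viewer.capture("side")
ct=np.array([[530,43],[713,98],[643,350],[450,292]])/3.5+[225,145]-.36
cs=np.array([[493,297],[566,490],[228,545],[192,332]])/3.5+[255,150]-.36
for n,c in(("top",ct),("side",cs)):
    P=plane(n,c,.054)[:,:2]; print(n,"stage",P,P.mean(0),"yaw",np.degrees(np.arctan2(*(P[0]+P[1]-P[2]-P[3])[::-1])))
print("boss",plane("top",[[534/3.5+225-.36,177/3.5+145-.36]],.071),plane("side",[[356/3.5+255-.36,333/3.5+150-.36]],.073))
for a,b in zip(ct,cs): print("stage corner tri",*tri(a,b))
o=[blobs(I,"orange",b)[0] for I,b in((T,(340,160,430,240)),(S,(310,235,410,290)))]
print("slider tri",tri(o[0][2][0],o[1][2][0]))
# rest: white+blue base
bt=[b for b in blobs(T,"white",(225,180,285,235))][:3]
for n,I,bx in(("top",T,(225,180,285,235)),("side",S,(262,158,312,204))):
    h=hsv(I);m=cv2.inRange(h,np.array((0,0,130)),np.array((180,45,255)))|cv2.inRange(h,np.array((100,120,50)),np.array((125,255,255)))
    k=np.zeros_like(m);k[bx[1]:bx[3],bx[0]:bx[2]]=m[bx[1]:bx[3],bx[0]:bx[2]]
    c=max(cv2.findContours(k,0,1)[0],key=cv2.contourArea); R_=cv2.minAreaRect(c);P=plane(n,cv2.boxPoints(R_),.008)[:,:2];print(n,"base",P,P.mean(0))
# rib ends in crops: near-end tops (top view, side view)
q=lambda x,y:(x/3.5+225-.36,y/3.5+145-.36); w=lambda x,y:(x/3.5+255-.36,y/3.5+150-.36)
print("rib far left ends",tri(q(52,200),w(114,48)),tri(q(50,258),w(63,63)))
print("rib right ends",tri(q(156,205),w(150,98)),tri(q(154,263),w(97,113)))
go([.604,-.076,.18],-15)
E
```

```text
top stage [[ 0.6986 -0.1331]
 [ 0.6595 -0.2734]
 [ 0.4667 -0.2203]
 [ 0.5068 -0.0748]] [ 0.5829 -0.1754] yaw -16.156761390847368
side stage [[ 0.6981 -0.1318]
 [ 0.6553 -0.2761]
 [ 0.4637 -0.227 ]
 [ 0.5068 -0.0764]] [ 0.581  -0.1778] yaw -15.276585335489516
boss [[ 0.5931 -0.135   0.071 ]] [[ 0.593  -0.1348  0.073 ]]
stage corner tri [ 0.6979 -0.1327  0.0551] 0.0009617201314615837
stage corner tri [ 0.6593 -0.274   0.0488] 0.002498802044794618
stage corner tri [ 0.4665 -0.2219  0.0445] 0.0010079347610956284
stage corner tri [ 0.5072 -0.075   0.0523] 0.0004322955472135892
slider tri (array([ 0.578 , -0.174 ,  0.0592]), np.float64(0.00034948663324299345))
top base [[0.586  0.2671]
 [0.6028 0.1282]
 [0.5095 0.1161]
 [0.4927 0.2539]] [0.5477 0.1913]
side base [[0.5256 0.3408]
 [0.6626 0.2764]
 [0.5823 0.0916]
 [0.4626 0.1471]] [0.5583 0.214 ]
rib far left ends (array([0.5692, 0.2276, 0.0514]), np.float64(0.0005381185781161327)) (array([0.5252, 0.2273, 0.0508]), np.float64(0.00031516179553083473))
rib right ends (array([0.5675, 0.1473, 0.0593]), np.float64(0.001746729468324582)) (array([0.524 , 0.1471, 0.0599]), np.float64(0.0023563408766525823))
t 0.30 tcp [ 0.1638 -0.6287  0.2498] yaw_y -75.4 slide [ 2.827 -2.119  0.351] rot [-0.002 -0.001 -2.013]
```

Two views agree on the stage: centre ≈ (0.582, -0.1755), yaw -15.5°. The slider top is at z ≈ 0.059, the rib ends at 0.05–0.06. The rest is near (0.5465, 0.188), yaw about 1°, and the lever is at about 0.09 rad. Moving to the knob now.

Emit:
carry_out(jaw=[-0.2,-0.2,-0.2,-0.2,-0.2], slide=[[1,-0.75,0],[1,-0.75,0],[1,-0.75,0],[1,-0.75,0],[1,-0.75,0]], delta_rot=[[0,0,-1],[0,0,-1],[0,0,-1],[0,0,-1],[0,0,-1]], force=30)

```text
t: 0.92
tcp_pos: [0.325, -0.4277, 0.2506]
eef_rot: [[0.703, 0.711, 0.002], [0.711, -0.703, 0.002], [0.003, 0.0, -1.0]]
force: [0.0, -0.9, -0.5]
opening: 0.0345
gripper_force: 0.0
```

```bash
python3 -c "
from h import *
go([.604,-.076,.16],-10.5)"
```

```text
t 0.93 tcp [ 0.325  -0.4277  0.2506] yaw_y -44.7 slide [ 2.23  -0.246  0.46 ] rot [ 0.002 -0.006 -1.14 ]
```

Emit:
carry_out(jaw=[-0.2,-0.2,-0.2,-0.2,-0.2], slide=[[1,-0.12,0],[1,-0.12,0],[1,-0.12,0],[1,-0.12,0],[1,-0.12,0]], delta_rot=[[0,0,-1],[0,0,-1],[0,0,-1],[0,0,-1],[0,0,-1]])

```text
t: 1.55
tcp_pos: [0.4453, -0.2759, 0.2503]
eef_rot: [[0.265, 0.964, -0.0], [0.964, -0.265, -0.0], [-0.001, -0.0, -1.0]]
force: [0.4, 0.4, -0.7]
opening: 0.0339
gripper_force: 0.0
```

```bash
python3 -c "
from h import *
go([.604,-.076,.16],-10.5)"
```

```text
t 1.55 tcp [ 0.4453 -0.2759  0.2503] yaw_y -15.3 slide [1.174 0.501 0.451] rot [-0.     0.001 -0.161]
```

Emit:
carry_out(jaw=[-0.2,-0.2,-0.2,-0.2,-0.2,-0.2], slide=[[1,0.5,0.3],[1,0.5,0.3],[1,0.5,0.3],[1,0.5,0.3],[1,0.5,0.3],[1,0.5,0.3]], delta_rot=[[0,0,-0.16],[0,0,-0.16],[0,0,-0.16],[0,0,-0.16],[0,0,-0.16],[0,0,-0.16]])

```text
t: 2.3
tcp_pos: [0.5936, -0.1136, 0.1897]
eef_rot: [[0.189, 0.982, -0.002], [0.982, -0.189, -0.002], [-0.003, -0.001, -1.0]]
force: [-0.7, -1.7, -1.3]
opening: 0.0339
gripper_force: 0.0
```

```bash
python3 -c "
from h import *
go([.604,-.076,.092],-10.5)"
```

```text
t 2.30 tcp [ 0.5936 -0.1136  0.1897] yaw_y -10.9 slide [0.196 0.016 0.488] rot [-0.003  0.005 -0.012]
```

Emit:
carry_out(jaw=[-0.2,-0.2,-0.2,-0.2,-0.2,-0.2], slide=[[0.2,0.016,0],[0.2,0.016,0.2],[0.2,0.016,0.4],[0.2,0.016,0.49],[0.2,0.016,0.49],[0.2,0.016,0.49]], delta_rot=[[0,0,0],[0,0,0],[0,0,0],[0,0,0],[0,0,0],[0,0,0]])

```text
t: 3.05
tcp_pos: [0.6065, -0.072, 0.0941]
eef_rot: [[0.185, 0.983, 0.003], [0.983, -0.185, -0.001], [-0.0, 0.003, -1.0]]
force: [-0.6, -0.3, 0.2]
opening: 0.0343
gripper_force: 0.0
```

Run:
```python
from h import *
S=viewer.capture("side");T=viewer.capture("top")
a=cv2.resize(S[150:320,270:440],None,fx=3.4,fy=3.4)
b=cv2.resize(T[130:250,340:440],None,fx=2.2,fy=2.2); b=cv2.copyMakeBorder(b,0,a.shape[0]-b.shape[0],0,0,cv2.BORDER_CONSTANT)
cv2.imwrite("pics/knob.png",np.hstack([a,b])[:,:,::-1]); go([.604,-.076,.092],-10.5)
```

```text
t 3.15 tcp [ 0.6068 -0.0713  0.0944] yaw_y -10.6 slide [-0.026 -0.009  0.012] rot [ 0.007 -0.    -0.004]
```

View pics/knob.png

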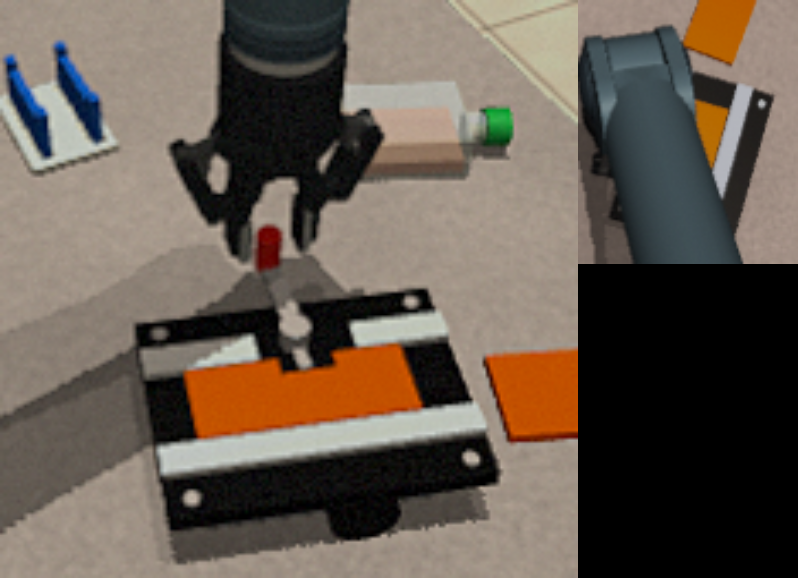

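The crop shows the knob (270,250) between the two fingertips, clear of the bar. I narrow the jaws around it loosely and follow the arc, turning with it.

Emit:
carry_out(jaw=[-0.38,-0.38,-0.38,-0.38,-0.38,-0.38,-0.38,-0.38], slide=[[-0.025,0,0],[-0.025,0,0],[-0.029,-0.047,0],[-0.029,-0.047,0],[-0.04,-0.093,0],[-0.04,-0.093,0],[-0.058,-0.136,0],[-0.058,-0.136,0]], delta_rot=[[0,0,0],[0,0,0],[0,0,-0.3],[0,0,-0.3],[0,0,-0.6],[0,0,-0.6],[0,0,-0.9],[0,0,-0.9]])

```text
t: 4.15
tcp_pos: [0.5762, -0.0774, 0.0922]
eef_rot: [[-0.278, 0.961, -0.0], [0.961, 0.278, 0.0], [0.0, -0.0, -1.0]]
force: [0.6, -0.1, -0.3]
opening: 0.0264
gripper_force: 0.0
```

Run:
```python
from h import *
S=viewer.capture("side")
for b in blobs(S,"red",(300,200,370,300),5): print(b[0],b[1],plane("side",[b[1]],.09))
for a in (106.4,133,152): 
    c=np.radians(a);go([.593+.06*np.cos(c),-.135+.06*np.sin(c),.094],a-90)
```

```text
61.0 (340.0655737704918, 225.31147540983608) [[ 0.5793 -0.0822  0.09  ]]
t 4.20 tcp [ 0.5763 -0.0775  0.0922] yaw_y 16.1 slide [ 0.001 -0.001 -0.009] rot [-0.001 -0.    -0.01 ]
t 4.20 tcp [ 0.5763 -0.0775  0.0922] yaw_y 16.1 slide [-0.032 -0.135 -0.009] rot [-0.001 -0.    -0.897]
t 4.20 tcp [ 0.5763 -0.0775  0.0922] yaw_y 16.1 slide [-0.091 -0.215 -0.009] rot [-0.001 -0.001 -1.53 ]
```

Following perfectly; next 27°.

Emit:
carry_out(jaw=[-0.38,-0.38,-0.38,-0.38,-0.38,-0.38], slide=[[-0.004,-0.047,0],[-0.004,-0.047,0],[-0.015,-0.093,0],[-0.015,-0.093,0],[-0.033,-0.136,0],[-0.033,-0.136,0]], delta_rot=[[0,0,-0.3],[0,0,-0.3],[0,0,-0.6],[0,0,-0.6],[0,0,-0.9],[0,0,-0.9]])

```text
t: 4.95
tcp_pos: [0.5519, -0.0916, 0.0921]
eef_rot: [[-0.682, 0.731, -0.001], [0.731, 0.682, -0.0], [0.0, -0.0, -1.0]]
force: [0.5, -0.7, -1.0]
opening: 0.0263
gripper_force: 0.0
```

Emit:
carry_out(jaw=[-0.38,-0.38,-0.38,-0.38,-0.38,-0.38], slide=[[-0.004,-0.047,0],[-0.004,-0.047,0],[-0.015,-0.093,0],[-0.015,-0.093,0],[-0.02,-0.108,0],[-0.02,-0.108,0]], delta_rot=[[0,0,-0.3],[0,0,-0.3],[0,0,-0.6],[0,0,-0.6],[0,0,-0.7],[0,0,-0.7]])

```text
t: 5.7
tcp_pos: [0.5393, -0.109, 0.0923]
eef_rot: [[-0.9, 0.437, 0.0], [0.437, 0.9, -0.0], [-0.0, -0.0, -1.0]]
force: [0.0, 0.1, -0.3]
opening: 0.026
gripper_force: 0.1
```

Run:
```python
from h import *
S=viewer.capture("side");print(r.state()["force"])
for b in blobs(S,"red",(280,200,370,300),5): print(b[0],b[1],plane("side",[b[1]],.09)-[.593,-.135,0])
for a in (158,162): 
    c=np.radians(a);go([.593+.06*np.cos(c),-.135+.06*np.sin(c),.092],a-90)
```

```text
[0.7329 0.2866 0.0667]
t 5.75 tcp [ 0.5394 -0.109   0.0923] yaw_y 64.2 slide [ 0.001 -0.02   0.002] rot [-0.     0.    -0.128]
t 5.75 tcp [ 0.5394 -0.109   0.0923] yaw_y 64.2 slide [-0.001 -0.041  0.002] rot [-0.     0.    -0.261]
```

Emit:
carry_out(jaw=[-0.38,-0.38,-0.38,-0.38], slide=[[0,-0.02,0],[0,-0.02,0],[-0.001,-0.035,0],[-0.001,-0.035,0]], delta_rot=[[0,0,-0.13],[0,0,-0.13],[0,0,-0.23],[0,0,-0.23]])

```text
t: 6.25
tcp_pos: [0.5364, -0.1154, 0.0923]
eef_rot: [[-0.946, 0.323, 0.0], [0.323, 0.946, -0.0], [-0.0, -0.0, -1.0]]
force: [0.5, 1.3, -0.3]
opening: 0.0266
gripper_force: 0.2
```

Emit:
carry_out(jaw=[-0.38,-0.38], slide=[[0,-0.01,0],[0,-0.01,0]], delta_rot=[[0,0,0],[0,0,0]])

```text
t: 6.5
tcp_pos: [0.536, -0.1163, 0.0924]
eef_rot: [[-0.947, 0.321, 0.001], [0.321, 0.947, 0.001], [-0.0, 0.001, -1.0]]
force: [1.2, 2.4, -0.3]
opening: 0.0266
gripper_force: 1.4
```

Emit:
carry_out(jaw=[-0.38,-0.38], slide=[[0,-0.01,0],[0,-0.01,0]], delta_rot=[[0,0,0],[0,0,0]])

```text
t: 6.75
tcp_pos: [0.5359, -0.1165, 0.0924]
eef_rot: [[-0.948, 0.319, 0.002], [0.319, 0.948, 0.004], [-0.001, 0.004, -1.0]]
force: [1.8, 5.2, -1.3]
opening: 0.0265
gripper_force: 2.9
```

Force climbs with no more travel: the lever is at its open stop. Backing off, rising and heading behind the slider.

Emit:
carry_out(jaw=[-0.38,-0.38,-0.38,-0.38,-0.38], slide=[[0,0.03,0],[0,0.03,0],[0,0.03,-0.2],[0,0.03,-0.4],[0,0.03,-0.4]], delta_rot=[[0,0,0],[0,0,0],[0,0,0],[0,0,0],[0,0,0]])

```text
t: 7.38
tcp_pos: [0.5395, -0.1149, 0.1759]
eef_rot: [[-0.947, 0.322, 0.007], [0.322, 0.947, -0.003], [-0.007, -0.001, -1.0]]
force: [0.5, -0.1, 0.2]
opening: 0.0265
gripper_force: 0.0
```

Run:
```python
from h import *
S=viewer.capture("side")
for b in blobs(S,"red",(280,200,370,300),5): print(b[0],b[1],plane("side",[b[1]],.09))
for b in blobs(S,"orange",(300,230,410,295),100): P=plane("side",cv2.boxPoints(b[2]),.06)[:,:2];print(P,P.mean(0))
go([.669,-.1995,.14],74.5)
```

```text
86.0 (328.9186046511628, 243.3372093023256) [[ 0.5343 -0.1191  0.09  ]]
[[ 0.5173 -0.13  ]
 [ 0.6608 -0.1689]
 [ 0.6366 -0.2181]
 [ 0.5003 -0.18  ]] [ 0.5788 -0.1742]
t 7.42 tcp [ 0.5378 -0.1149  0.1738] yaw_y 71.2 slide [-0.757 -0.189  0.172] rot [-0.003  0.006 -0.109]
```

Emit:
carry_out(jaw=[-1,-1,-1,-1,-1,-1], slide=[[-0.757,-0.189,0],[-0.757,-0.189,0],[-0.757,-0.189,0],[-0.757,-0.189,0.1],[-0.757,-0.189,0.17],[-0.757,-0.189,0.17]], delta_rot=[[0,0,-0.11],[0,0,-0.11],[0,0,-0.11],[0,0,-0.11],[0,0,-0.11],[0,0,-0.11]])

```text
t: 8.18
tcp_pos: [0.6651, -0.1966, 0.1349]
eef_rot: [[-0.965, 0.264, -0.007], [0.264, 0.965, 0.001], [0.007, -0.0, -1.0]]
force: [-0.3, 0.0, 0.4]
opening: 0.0002
gripper_force: 0.0
```

Run:
```python
from h import *
go([.669,-.1995,.078],74.5)
```

```text
t 8.18 tcp [ 0.6651 -0.1966  0.1349] yaw_y 74.7 slide [-0.025 -0.009  0.284] rot [-0.001 -0.013  0.007]
```

Emit:
carry_out(jaw=[-1,-1,-1,-1,-1], slide=[[-0.03,-0.009,0.0],[-0.03,-0.009,0.12],[-0.03,-0.009,0.24],[-0.03,-0.009,0.285],[-0.03,-0.009,0.285]], delta_rot=[[0,0,0],[0,0,0],[0,0,0],[0,0,0],[0,0,0]])

```text
t: 8.8
tcp_pos: [0.6722, -0.201, 0.0792]
eef_rot: [[-0.964, 0.265, -0.003], [0.265, 0.964, 0.001], [0.003, 0.0, -1.0]]
force: [-0.4, 0.1, 0.4]
opening: 0.0002
gripper_force: 0.0
```

Run:
```python
from h import *
S=viewer.capture("side");cv2.imwrite("pics/push.png",cv2.resize(S[180:320,280:440],None,fx=4,fy=4)[:,:,::-1]);go([.669,-.1995,.0757],74.5)
```

```text
t 8.85 tcp [ 0.6732 -0.201   0.0806] yaw_y 74.6 slide [0.022 0.002 0.024] rot [ 0.    -0.002  0.004]
```

View pics/push.png

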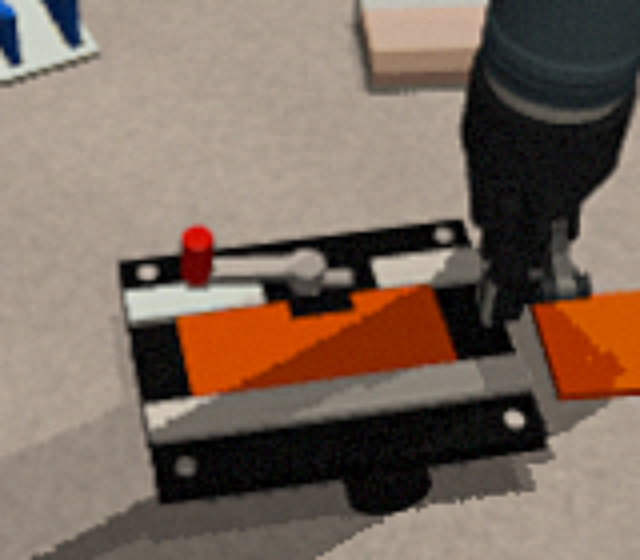

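The crop shows the lever open with the knob at (197,255) and the closed fingers in the channel behind the slider at (510,300). Lowering to just above the floor.

Emit:
carry_out(jaw=[-1,-1,-1], slide=[[0,0,0.02],[0,0,0.02],[0,0,0.02]], delta_rot=[[0,0,0],[0,0,0],[0,0,0]])

```text
t: 9.22
tcp_pos: [0.6738, -0.2013, 0.0778]
eef_rot: [[-0.964, 0.266, 0.001], [0.266, 0.964, -0.0], [-0.001, -0.0, -1.0]]
force: [0.1, 0.8, 0.1]
opening: 0.0
gripper_force: 0.0
```

Run:
```python
from h import *
go([.669,-.1995,.0757],74.5)
```

```text
t 9.22 tcp [ 0.6738 -0.2013  0.0778] yaw_y 74.6 slide [0.026 0.002 0.011] rot [-0.     0.002  0.003]
```

Emit:
carry_out(jaw=[-1,-1,-1,-1,-1,-1,-1,-1], slide=[[0,0,0.009],[0,0,0.009],[0.04,0,0.009],[0.08,0,0.009],[0.1,0,0.009],[0.12,0,0.009],[0.14,0,0.009],[0.14,0,0.009]], delta_rot=[[0,0,0],[0,0,0],[0,0,0],[0,0,0],[0,0,0],[0,0,0],[0,0,0],[0,0,0]])

```text
t: 10.22
tcp_pos: [0.6463, -0.1938, 0.0756]
eef_rot: [[-0.964, 0.265, -0.0], [0.265, 0.964, -0.0], [0.0, -0.0, -1.0]]
force: [0.4, 0.0, -0.8]
opening: 0.0001
gripper_force: 0.0
```

```bash
cat >> h.py <<'E'
X=np.array([.9636,-.2672]);Y=np.array([.2672,.9636]);O=np.array([.582,-.1755])
def st(p): d=np.asarray(p)[...,:2]-O; return np.stack([d@X,d@Y],-1)
E
python3 - <<'E'
from h import *
S=viewer.capture("side");s=r.state();print(s["tcp_pos"],st(s["tcp_pos"]),s["force"])
for b in blobs(S,"orange",(270,230,415,310),100): P=plane("side",cv2.boxPoints(b[2]),.06)[:,:2];print(st(P),st(P.mean(0)))
E
```

```text
[ 0.6464 -0.1938  0.0756] [ 0.067  -0.0005] [-0.5648 -0.0709 -0.5483]
[[-0.084   0.0258]
 [ 0.0647  0.0281]
 [ 0.0553 -0.0261]
 [-0.0863 -0.0271]] [-0.0125  0.0002]
```

Slider moves with the fingers. Pushing on.

Emit:
carry_out(jaw=[-1,-1,-1,-1,-1,-1,-1,-1], slide=[[0.04,0,0],[0.08,0,0],[0.12,0,0],[0.16,0,0],[0.2,0,0],[0.23,0,0],[0.25,0,0],[0.25,0,0]], delta_rot=[[0,0,0],[0,0,0],[0,0,0],[0,0,0],[0,0,0],[0,0,0],[0,0,0],[0,0,0]])

```text
t: 11.28
tcp_pos: [0.5976, -0.1804, 0.0753]
eef_rot: [[-0.964, 0.266, -0.001], [0.266, 0.964, 0.0], [0.001, -0.0, -1.0]]
force: [-0.2, -1.1, 0.5]
opening: -0.0002
gripper_force: 0.0
```

Run:
```python
from h import *
S=viewer.capture("side");s=r.state();print(s["tcp_pos"],st(s["tcp_pos"]),s["force"])
for b in blobs(S,"orange",(250,230,415,330),100): P=plane("side",cv2.boxPoints(b[2]),.06)[:,:2];print(st(P),st(P.mean(0)))
for b in blobs(S,"red",(280,200,370,300),5): print(b[0],b[1])
```

```text
[ 0.5977 -0.1805  0.0752] [ 0.0165 -0.0006] [-0.3437 -0.7944 -0.4273]
[[-0.1337  0.0249]
 [ 0.0125  0.0278]
 [ 0.0055 -0.0284]
 [-0.1335 -0.0301]] [-0.0623 -0.0015]
89.0 (328.8426966292135, 243.26966292134833)
```

Emit:
carry_out(jaw=[-1,-1,-1,-1], slide=[[0.03,0,0],[0.055,0,0],[0.07,0,0],[0.07,0,0]], delta_rot=[[0,0,0],[0,0,0],[0,0,0],[0,0,0]])

```text
t: 11.82
tcp_pos: [0.5843, -0.1768, 0.0754]
eef_rot: [[-0.964, 0.265, -0.001], [0.265, 0.964, -0.0], [0.001, -0.0, -1.0]]
force: [0.8, -0.0, -0.6]
opening: -0.0002
gripper_force: 0.0
```

Emit:
carry_out(jaw=[-1,-1,-1,-1], slide=[[-0.05,0,0],[-0.05,0,0],[-0.05,0,-0.25],[-0.05,0,-0.4]], delta_rot=[[0,0,0],[0,0,0],[0,0,0],[0,0,0]])

```text
t: 12.32
tcp_pos: [0.5956, -0.1793, 0.1574]
eef_rot: [[-0.964, 0.265, 0.002], [0.265, 0.964, 0.0], [-0.002, 0.001, -1.0]]
force: [0.8, -0.1, 0.1]
opening: 0.0001
gripper_force: 0.0
```

Run:
```python
from h import *
S=viewer.capture("side");s=r.state();print(s["tcp_pos"],st(s["tcp_pos"]))
for b in blobs(S,"orange",(250,230,415,330),100): P=plane("side",cv2.boxPoints(b[2]),.06)[:,:2];print(st(P),st(P.mean(0)), P)
g=O+X*(-.130); print("grasp",g); go([*g,.15],74.5)
```

```text
[ 0.5982 -0.1796  0.1618] [0.0167 0.0004]
[[-0.148   0.025 ]
 [-0.003   0.0275]
 [-0.0094 -0.0289]
 [-0.1472 -0.0302]] [-0.0769 -0.0016] [[ 0.4461 -0.1119]
 [ 0.5865 -0.1482]
 [ 0.5652 -0.2008]
 [ 0.4321 -0.1652]]
grasp [ 0.4567 -0.1408]
t 12.38 tcp [ 0.5982 -0.1796  0.1618] yaw_y 74.6 slide [ 0.734 -0.001  0.052] rot [0.    0.017 0.004]
```

Slider overhangs about 48 mm, with its centre about 22 mm inside the edge. Going to its end, jaws open.

Emit:
carry_out(jaw=[1,1,1,1,1,1], slide=[[0.734,-0.002,0],[0.734,-0.002,0],[0.734,-0.002,0],[0.734,-0.002,0.05],[0.734,-0.002,0.1],[0.734,-0.002,0.1]], delta_rot=[[0,0,0],[0,0,0],[0,0,0],[0,0,0],[0,0,0],[0,0,0]])

```text
t: 13.12
tcp_pos: [0.4534, -0.1407, 0.1346]
eef_rot: [[-0.964, 0.265, -0.001], [0.265, 0.964, 0.002], [0.001, 0.002, -1.0]]
force: [-0.9, 0.6, -0.1]
opening: 0.0854
gripper_force: 0.0
```

Run:
```python
from h import *
g=O+X*(-.130)-.001*Y; go([*g,.0535],74.5); print(r.state()["opening"])
```

```text
t 13.12 tcp [ 0.4534 -0.1407  0.1346] yaw_y 74.6 slide [-0.017 -0.001  0.405] rot [ 0.003 -0.002  0.003]
0.08540194002769383
```

Emit:
carry_out(jaw=[1,1,1,1,1,0.5,0.5], slide=[[-0.015,0,0.1],[-0.015,0,0.2],[-0.015,0,0.3],[-0.015,0,0.405],[-0.015,0,0.405],[-0.015,0,0.405],[-0.015,0,0.405]], delta_rot=[[0,0,0],[0,0,0],[0,0,0],[0,0,0],[0,0,0],[0,0,0],[0,0,0]])

```text
t: 14.0
tcp_pos: [0.4568, -0.1419, 0.0554]
eef_rot: [[-0.964, 0.266, 0.002], [0.266, 0.964, -0.001], [-0.002, -0.0, -1.0]]
force: [0.5, -0.1, -0.5]
opening: 0.064
gripper_force: 0.0
```

Run:
```python
from h import *
S=viewer.capture("side");cv2.imwrite("pics/grip.png",cv2.resize(S[180:330,250:410],None,fx=4,fy=4)[:,:,::-1]);g=O+X*(-.130)-.001*Y; go([*g,.0535],74.5)
print(r.state()["opening"],r.state()["force"])
```

```text
t 14.05 tcp [ 0.4567 -0.1419  0.0554] yaw_y 74.6 slide [0.001 0.001 0.009] rot [-0.     0.004  0.003]
0.06433511902875023 [-0.6517 -0.4497 -0.2023]
```

View pics/grip.png

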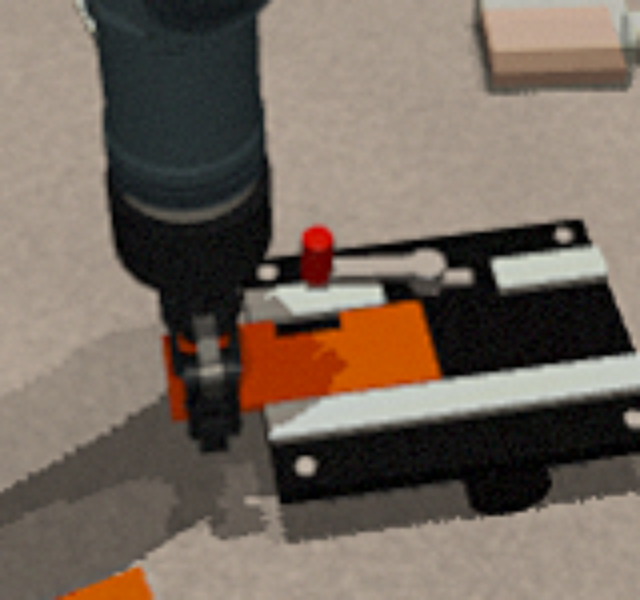

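The fingers straddle the slider's overhanging end (205,375) and the lever stays open. Gripping.

Emit:
carry_out(jaw=[-0.2,-0.2,-0.2,-0.2,-0.2,-0.2], slide=[[0,0,0],[0,0,0],[0,0,0],[0,0,0],[0,0,0],[0,0,0]], delta_rot=[[0,0,0],[0,0,0],[0,0,0],[0,0,0],[0,0,0],[0,0,0]], force=70)

```text
t: 14.8
tcp_pos: [0.4563, -0.1419, 0.0551]
eef_rot: [[-0.964, 0.266, 0.001], [0.266, 0.964, -0.001], [-0.001, -0.0, -1.0]]
force: [-1.3, -1.1, 5.6]
opening: 0.0502
gripper_force: 71.7
```

Emit:
carry_out(jaw=[-0.2,-0.2,-0.2,-0.2,-0.2,-0.2], slide=[[0,0,-0.03],[0,0,-0.06],[0,0,-0.15],[0,0,-0.3],[0,0,-0.35],[0,0,-0.35]], delta_rot=[[0,0,0],[0,0,0],[0,0,0],[0,0,0],[0,0,0],[0,0,0]])

```text
t: 15.55
tcp_pos: [0.4563, -0.1421, 0.1254]
eef_rot: [[-0.964, 0.266, 0.002], [0.266, 0.964, -0.001], [-0.002, -0.001, -1.0]]
force: [0.5, -0.8, -1.5]
opening: 0.0499
gripper_force: 72.6
```

Run:
```python
from h import *
S=viewer.capture("side");T=viewer.capture("top");s=r.state();z=s["tcp_pos"][2]
print(s["tcp_pos"],s["opening"],s["gripper_force"],z)
bt=blobs(T,"orange",(330,150,430,245),60);bs=blobs(S,"orange",(240,180,400,300),60)
for b in bt[:2]: P=plane("top",cv2.boxPoints(b[2]),z+.004);print("top",b[0],b[1],P[:,:2])
for b in bs[:2]: print("side",b[0],plane("side",cv2.boxPoints(b[2]),z+.004)[:,:2])
a=cv2.resize(S[150:310,240:420],None,fx=3,fy=3);b=cv2.resize(T[130:290,340:420],None,fx=3,fy=3)
cv2.imwrite("pics/lift.png",np.hstack([a,b])[:,:,::-1])
```

```text
[ 0.455  -0.1417  0.124 ] 0.05043030999792068 72.59067177772522 0.12395809607058658
top 449.0 (392.456570155902, 210.20489977728286) [[ 0.5241 -0.1333]
 [ 0.582  -0.1472]
 [ 0.5705 -0.1978]
 [ 0.5127 -0.1837]]
top 139.0 (402.40287769784175, 152.7841726618705) [[ 0.701  -0.1519]
 [ 0.7027 -0.2153]
 [ 0.6795 -0.2152]
 [ 0.6779 -0.152 ]]
side 1080.0 [[ 0.4811 -0.1205]
 [ 0.589  -0.1487]
 [ 0.5665 -0.2017]
 [ 0.4646 -0.1741]]
```

View pics/lift.png

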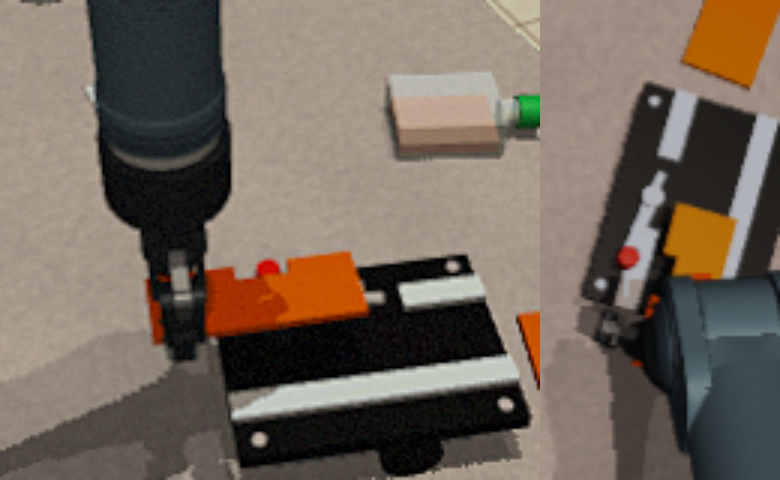

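Slider is held flat and clear of the stage (side crop: end at (350,280), lever open behind it at (268,267)). Carrying it towards the rest.

Emit:
carry_out(jaw=[-0.2,-0.2,-0.2,-0.2,-0.2,-0.2,-0.2,-0.2], slide=[[0,0,-0.12],[0.03,0.1,-0.12],[0.07,0.25,-0.12],[0.12,0.45,-0.12],[0.17,0.65,-0.12],[0.22,0.85,-0.12],[0.25,0.95,-0.12],[0.25,0.95,-0.12]], delta_rot=[[0,0,0],[0,0,-0.1],[0,0,-0.2],[0,0,-0.3],[0,0,-0.4],[0,0,-0.5],[0,0,-0.54],[0,0,-0.54]])

```text
t: 16.65
tcp_pos: [0.456, 0.0592, 0.1478]
eef_rot: [[-1.0, -0.023, -0.002], [-0.023, 1.0, 0.002], [0.002, 0.002, -1.0]]
force: [-0.0, -0.7, -0.6]
opening: 0.0501
gripper_force: 72.7
```

Run:
```python
from h import *
go([.4935,.1875,.1],90.8);print(r.state()["gripper_force"])
```

```text
t 16.65 tcp [0.456  0.0592 0.1478] yaw_y 91.3 slide [-0.203  0.637  0.239] rot [ 0.003 -0.003  0.018]
72.69957304000854
```

Emit:
carry_out(jaw=[-0.2,-0.2,-0.2,-0.2,-0.2,-0.2,-0.2,-0.2], slide=[[-0.04,0.12,0],[-0.08,0.24,0],[-0.12,0.37,0],[-0.16,0.5,0],[-0.19,0.6,0],[-0.203,0.637,0.1],[-0.203,0.637,0.24],[-0.203,0.637,0.24]], delta_rot=[[0,0,0.018],[0,0,0.018],[0,0,0.018],[0,0,0.018],[0,0,0.018],[0,0,0.018],[0,0,0.018],[0,0,0.018]])

```text
t: 17.65
tcp_pos: [0.4941, 0.1811, 0.0977]
eef_rot: [[-1.0, -0.005, -0.007], [-0.005, 1.0, -0.003], [0.007, -0.003, -1.0]]
force: [-0.9, -0.2, -0.9]
opening: 0.0503
gripper_force: 72.8
```

Run:
```python
from h import *
S=viewer.capture("side");T=viewer.capture("top");s=r.state();z=s["tcp_pos"][2]
print(s["tcp_pos"],s["gripper_force"])
bt=blobs(T,"orange",(225,160,320,245),40);bs=blobs(S,"orange",(230,130,340,210),40)
for n,bb in(("top",bt),("side",bs)):
  for b in bb[:1]: print(n,b[0],cv2.boxPoints(b[2]).round(1).tolist(),plane(n,cv2.boxPoints(b[2]),z+.004)[:,:2])
a=cv2.resize(S[110:220,220:350],None,fx=3,fy=3);b=cv2.resize(T[160:270,210:330],None,fx=3,fy=3)
cv2.imwrite("pics/rest.png",np.hstack([a,b])[:,:,::-1])
go([.4935,.1875,.06],90.8)
```

```text
[0.4964 0.1823 0.1003] 72.75213718414307
top 502.0 [[244.0, 181.0], [264.0, 181.0], [264.0, 218.0], [244.0, 218.0]] [[0.6171 0.2094]
 [0.6182 0.1581]
 [0.5236 0.1546]
 [0.5223 0.2054]]
side 414.0 [[270.5, 157.8000030517578], [308.6000061035156, 147.0], [312.20001220703125, 159.6999969482422], [274.20001220703125, 170.5]] [[0.5158 0.2024]
 [0.6269 0.2053]
 [0.6127 0.1481]
 [0.5066 0.1471]]
t 17.75 tcp [0.4964 0.1823 0.1003] yaw_y 90.3 slide [0.014 0.026 0.201] rot [-0.001 -0.002 -0.018]
```

View pics/rest.png

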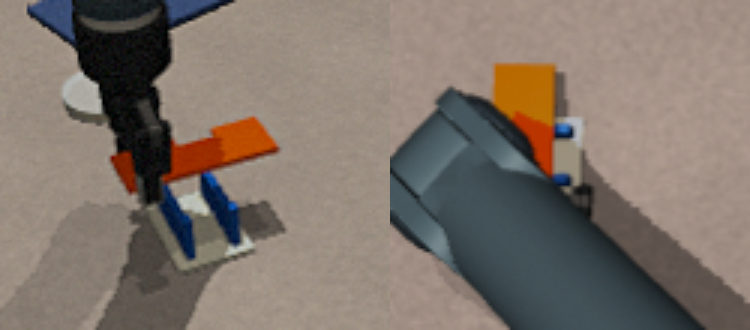

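The side crop shows the slider (195,155) hanging level above the ribs (180,220)/(220,210). The top crop shows it aligned. Lowering, then a settle reading.

Emit:
carry_out(jaw=[-0.2,-0.2,-0.2,-0.2,-0.2,-0.2,-0.2], slide=[[0.009,0.025,0],[0.009,0.025,0],[0.009,0.025,0.05],[0.009,0.025,0.1],[0.009,0.025,0.15],[0.009,0.025,0.18],[0.009,0.025,0.18]], delta_rot=[[0,0,-0.015],[0,0,-0.015],[0,0,-0.015],[0,0,-0.015],[0,0,-0.015],[0,0,-0.015],[0,0,-0.015]])

```text
t: 18.62
tcp_pos: [0.4944, 0.1876, 0.0637]
eef_rot: [[-1.0, -0.013, -0.002], [-0.013, 1.0, -0.0], [0.002, -0.0, -1.0]]
force: [-0.0, -0.7, -1.3]
opening: 0.0501
gripper_force: 72.8
```

Run:
```python
from h import *
S=viewer.capture("side");s=r.state();z=s["tcp_pos"][2]
b=blobs(S,"orange",(230,130,340,210),40)[0];P=plane("side",cv2.boxPoints(b[2]),z+.004)[:,:2];print(P)
for b in blobs(S,"blue",(255,150,320,205),5): print("blue",b[0],b[1],plane("side",cv2.boxPoints(b[2]),.045)[:,:2])
go([.4945,.1875,.0475],90.8);print(s["force"],s["moment"])
```

```text
[[0.5151 0.2107]
 [0.627  0.2163]
 [0.6141 0.1591]
 [0.5069 0.1556]]
blue 96.0 (295.1041666666667, 181.64583333333334) [[0.5536 0.1772]
 [0.5755 0.1853]
 [0.5738 0.1182]
 [0.5529 0.1112]]
blue 83.0 (280.3975903614458, 186.32530120481928) [[0.5122 0.1758]
 [0.5314 0.1809]
 [0.5281 0.1156]
 [0.5098 0.1112]]
t 18.68 tcp [0.4947 0.1878 0.0642] yaw_y 90.7 slide [ 0.001 -0.001  0.083] rot [ 0.    -0.001 -0.003]
[ 0.9544 -0.2781 -0.9623] [ 0.0074  0.0336 -0.0416]
```

Emit:
carry_out(jaw=[-0.2,-0.2,-0.2,-0.2,-0.2], slide=[[0,0,0.025],[0,0,0.05],[0,0,0.065],[0,0,0.073],[0,0,0.073]], delta_rot=[[0,0,0],[0,0,0],[0,0,0],[0,0,0],[0,0,0]])

```text
t: 19.3
tcp_pos: [0.4949, 0.1877, 0.0498]
eef_rot: [[-1.0, -0.012, -0.0], [-0.012, 1.0, -0.0], [0.0, -0.0, -1.0]]
force: [0.4, -0.8, -1.3]
opening: 0.0506
gripper_force: 72.8
```

Emit:
carry_out(jaw=[-0.2,-0.2,-0.2], slide=[[0,0,0.005],[0,0,0.007],[0,0,0.007]], delta_rot=[[0,0,0],[0,0,0],[0,0,0]])

```text
t: 19.68
tcp_pos: [0.495, 0.1877, 0.0485]
eef_rot: [[-1.0, -0.012, 0.0], [-0.012, 1.0, 0.0], [-0.0, 0.0, -1.0]]
force: [0.6, -0.9, -0.2]
opening: 0.0504
gripper_force: 72.8
```

Emit:
carry_out(jaw=[-0.2,-0.2,-0.2], slide=[[0,0,0.005],[0,0,0.007],[0,0,0.007]], delta_rot=[[0,0,0],[0,0,0],[0,0,0]])

```text
t: 20.05
tcp_pos: [0.4949, 0.1877, 0.047]
eef_rot: [[-1.0, -0.012, -0.0], [-0.012, 1.0, -0.0], [0.0, -0.0, -1.0]]
force: [0.6, -0.2, -0.2]
opening: 0.0504
gripper_force: 72.8
```

Emit:
carry_out(jaw=[-0.2,-0.2,-0.2], slide=[[0,0,0.004],[0,0,0.004],[0,0,0.004]], delta_rot=[[0,0,0],[0,0,0],[0,0,0]])

```text
t: 20.42
tcp_pos: [0.495, 0.1878, 0.0466]
eef_rot: [[-1.0, -0.012, 0.0], [-0.012, 1.0, -0.0], [-0.0, -0.0, -1.0]]
force: [-1.4, -1.1, 4.0]
opening: 0.0503
gripper_force: 73.1
```

Contact felt (+4 N). Releasing and rising.

Emit:
carry_out(jaw=[0.25,0.5,0.8,0.8,0.8], slide=[[0,0,0],[0,0,0],[0,0,0],[0,0,0],[0,0,0]], delta_rot=[[0,0,0],[0,0,0],[0,0,0],[0,0,0],[0,0,0]])

```text
t: 21.05
tcp_pos: [0.495, 0.1877, 0.0463]
eef_rot: [[-1.0, -0.012, 0.0], [-0.012, 1.0, 0.0], [-0.0, 0.0, -1.0]]
force: [-0.0, 0.3, -0.8]
opening: 0.0767
gripper_force: 0.0
```

Emit:
carry_out(jaw=[0.8,0.8,0.8,0.8,0.8,0.8,0.8,0.8], slide=[[0,0,-0.05],[0,0,-0.2],[0,0,-0.5],[0,0,-0.8],[0,-0.3,-0.8],[0,-0.6,-0.8],[0,-1,-0.8],[0,-1,-0.8]], delta_rot=[[0,0,0],[0,0,0],[0,0,0],[0,0,0],[0,0,0],[0,0,0],[0,0,0],[0,0,0]])

```text
t: 22.05
tcp_pos: [0.4972, -0.018, 0.2064]
eef_rot: [[-1.0, -0.004, -0.0], [-0.004, 1.0, -0.003], [0.0, -0.003, -1.0]]
force: [0.4, -0.2, 0.9]
opening: 0.0769
gripper_force: 0.0
```

Run:
```python
from h import *
S=viewer.capture("side");T=viewer.capture("top")
for n,I,bx in(("top",T,(225,160,290,260)),("side",S,(230,140,340,220))):
  for b in blobs(I,"orange",bx,60)[:1]: P=plane(n,cv2.boxPoints(b[2]),.051)[:,:2];print(n,P,P.mean(0))
  for b in blobs(I,"blue",bx,3): print("blue",b[0],b[1],plane(n,[b[1]],.053)[0,:2])
for b in blobs(S,"red",(280,200,370,300),5): print("knob",b[1])
a=cv2.resize(S[140:220,220:350],None,fx=3,fy=3);b=cv2.resize(T[160:240,210:310],None,fx=3,fy=3)
cv2.imwrite("pics/final.png",np.hstack([a,b])[:,:,::-1])
```

```text
top [[0.4791 0.213 ]
 [0.6189 0.2149]
 [0.6186 0.1626]
 [0.479  0.1614]] [0.5489 0.1879]
blue 41.0 (243.09756097560975, 202.390243902439) [0.5679 0.2176]
blue 22.0 (240.5, 218.5) [0.5249 0.2227]
blue 18.0 (266.77777777777777, 219.5) [0.524  0.1531]
blue 18.0 (267.22222222222223, 203.22222222222223) [0.5672 0.1535]
side [[0.4786 0.2122]
 [0.5729 0.2176]
 [0.5624 0.1591]
 [0.472  0.1556]] [0.5215 0.1861]
blue 61.0 (281.2295081967213, 188.01639344262296) [0.5162 0.1328]
blue 8.0 (273.0, 167.75) [0.5251 0.2236]
knob (328.6195652173913, 242.81521739130434)
```

View pics/final.png

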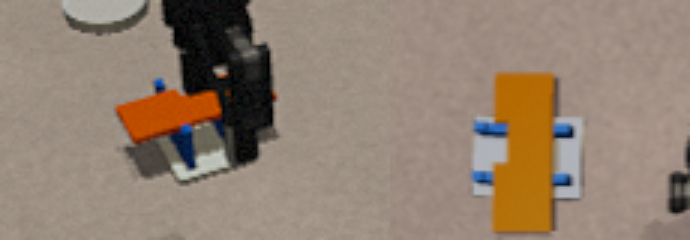

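The slider lies flat on the ribs (top crop (525,152)) between the raised ends, within about 3 mm of centre. The gripper is clear, and the lever is still open with its knob unmoved. Handing in.

```bash
python3 -c "
from rig import r
print(r.job_done())"
```

```text
the job is handed in; nothing more can be done
None
```

The lever is at its open stop and the orange slider lies face up on the rest's ribs, about 3 mm off centre lengthwise; I handed the job in at about 22 s, with no verdict returned.

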